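# Open both doors of a bolted control enclosure

### The arm

A 7-joint arm with a two-finger parallel gripper is mounted at the origin on the work surface. World frame = base frame: x ahead of the robot, y to its left, z up, the work surface at z = 0. Lengths are in m, angles in rad, forces in N, time in s.
With the tool pointing down it reaches from about 0.4 to 0.85 m from the base axis. Payload 6.9 kg.
Tool frame: the origin (TCP) lies at the very end of the fingers, on their centre line; the grasp point (between the pads) lies 19 mm behind it; z points along the fingers, y is the line along which they close (so a half turn about z gives the same grasp; the last joint's range is limited). The gripper opens to 85 mm and grips with 20 to 120 N. Pads are 22 mm wide; open, the fingers measure 114 mm over their backs; the gripper's body (76 mm by 85 mm) begins 54 mm behind the grasp point. The pads swing forward as they close: fully open they stand 13 mm farther back than shut.
Start: joints at [-1.091, 0.507, -0.238, 1.5, 0.126, 1.149, -0.155], TCP at [0.229, 0.582, 0.231] pointing down, gripper open.
Joint ranges: [-3.08, 3.08], [-0.24, 2.05], [-1.43, 1.35], [0, 2.5], [-1.52, 4.66], [0.17, 1.96], [-2.89, 2.89]. Speed limits (rad/s): [2.39, 2.39, 3.14, 3.14, 3.14, 3.14, 3.14].

### API

Orientations are given as a 3x3 rotation matrix whose columns are the frame's x, y, z axes.
In Python, from rig import manip, vision, job gives the robot as it stands. The module is installed in compiled form; this text tells all that it offers.
- The arm moves only by the tool servo_tool, never from a script. Its argument "commands" is one flat list of numbers, 6 for each row, row after row: the shift along the world's x, y, z in m, then the turn, a rotation vector about the world's x, y, z in rad. In form: [dx, dy, dz, ax, ay, az, dx, dy, dz, ax, ay, az, ...]. A call has 1 to 5 rows; each row is the pose to reach, as a shift and turn from the pose commanded when the call began; what a row does not reach only later rows make up. A row lasts 1/10 s, in which the tool goes at most 50 mm and 8.59 degrees, less where a joint would pass 70% of its speed; a pose out of reach is approached as far as the arm can. A call with a gripper value outside its range is refused whole. "grip" is the finger opening in m, from 0 to 0.0854, set as the call begins (left out, the last holds). The fingers move at their own pace and stop on an object; "squeeze" is the grip in N (left out, the last holds). Time passes only in rows, so rows that repeat a pose let the fingers close. It gives the time, the measured TCP pose, the force, the opening and the grip force at its end, in the units of the state.
- manip.get_obs(): the state, without advancing time (a new reading comes with each control period).
- vision.grab_frame(name): name is "side" or "top"; returns a dict with "image" (480x640x3 uint8, blue, green, red), "K" (3x3 intrinsics, pixels), "R" (3x3) and "t" (3): a world point X has camera coordinates R X + t. Camera axes: x right, y down, z forward; pixel columns grow to the right and rows downward; lengths in m; the calibration is good to about 2 mm. A picture is of the moment at which its call begins. There is no depth.
- job.job_done(): hands the job in; it is judged then, once.
Trained networks look in the newest picture that a camera, given by its name, has taken for a name from the list of things; names that differ only in an ending like _2 or _b are one class to them, and where a whole thing is asked for, a point or a joint stands for the part that bears it (a point fixed in the world has none). Each returns a list of dicts, best first, with "confidence" (0 to 1); they miss things now and then, are a little off and sometimes report something else, mostly with a low value. They report only what shows in the picture. A call takes as long as a camera call.
- vision.search_frame(name, camera): "bbox" ([left, top, right, bottom] in pixels, round what is visible of it).
The state is a dict: "t": time; "joints": joint angles; "qd": joint speeds; "joint_efforts": joint torques, N m; "position": TCP position; "tool_rot": TCP orientation; "contact_force": force on the tool from outside, world axes, zero at the start; "ft_torque": the same for the moment, N m; "opening": finger opening in m; "finger_force": force on a finger pad.
Only numpy, scipy, OpenCV 4.12 (cv2) and the standard library are available. Lean on these libraries where they do the work, as an engineer would, in place of code of your own. Each camera call takes 0.05 s, during which the arm holds its last target. There are 200 camera calls.

### The job

Open up the grey control enclosure that lies on its back on the bench: lift its wide active door first, then slide back the flush bolt that this door was covering on the narrow passive door, and lift the passive door too. Leave both doors standing open, upright or past it, with the bolt drawn back, and do not push the loose things on the bench out of place.

Things in the scene. Friction and masses are not known exactly. Their poses are not given: they have to be found in the camera images.
- enclosure: (All lengths here in mm.) Grey steel box lying on its back, 280 (x) x 360 (y) x 120 high, fixed to the bench; opening upwards, closed by two doors whose upper faces lie at 124 when shut. Origin: centre of its underside. Its x runs along the hinges and the seam, its y from the passive door's side (-y) to the active door's side (+y); z up.
- active_handle (a point): Middle of the active door's pull: a steel bar 10 thick and 110 long, parallel to the box's x, standing off the door on two end posts; bar centre 34 above the door's upper face. Door shut, it is at (0, -15, 158) from the box's origin, 185 from the hinge line and 38 above the hinge's height. The door's free edge is 25 beyond it.
- active_hinge (a point): Middle of the active door's hinge line, at (0, 170, 120) from the box's origin, parallel to the box's x.
- active_door (a joint): Active (wide) door, a 280 x 210 x 4 flat leaf on the +y side, 0.4 kg. 0 = shut flat, grows as its free edge rises and swings over to +y; 1.57 = upright, 1.9 = stop. It may start slightly ajar. Friction hinge: it stays where it is left; about 5 N at the handle lifts it.
- passive_handle (a point): Middle of the passive door's pull: the same bar, 80 long. Door shut, it is at (0, -85, 158) from the box's origin, 85 from the hinge line and 38 above the hinge's height; its flat plate ends 42 beyond it.
- passive_hinge (a point): Middle of the passive door's hinge line, at (0, -170, 120) from the box's origin, parallel to the box's x.
- passive_door (a joint): Passive (narrow) door on the -y side, 0.35 kg: a 280 x 127 x 4 plate, then a step down to a rebate 67 wide whose floor lies 34 below the plate's underside (z 86). 0 = shut, grows as its free edge rises and swings over to -y; 1.57 = upright, 1.9 = stop. Cannot be lifted while its bolt is thrown. Friction hinge: it stays where it is left; about 9 N at the handle lifts it.
- bolt_tab (a point): Centre of the top of the flush bolt's tab: an upright steel tab 10 (x) x 18 (y), its top 30 above the rebate's floor. In the rebate of the passive door, hidden under the active door until that is opened. Bolt thrown, door shut: at (60, -8, 116) from the box's origin. Everything else on the rebate's floor (the bolt's bar and guides, along x) is at most 10 high; the step wall is 33 from the tab's centre on the -y side. On the +y side the floor ends 32 from the tab's centre.
- bolt (a joint): Flush bolt's slide in m: 0 = fully thrown, its pin under the keeper at the box's +x end; grows as the tab slides along the box's -x; 0.030 = stop. The pin clears the keeper at about 0.014. It may start up to 0.004 from fully thrown. Friction about 3 N; it stays where it is left.
- stop_box: Loose yellow stop-button box, 75 x 75 x 82 high. Origin under its centre. To be left in place.
- spray_can: Loose spray can, 54 across, 170 high, standing. Origin under its centre. To be left in place.
- flange_ring: Loose black ring, 70 across, 20 high, lying flat. Origin under its centre. To be left in place.
- driver: Loose screwdriver lying on the bench. To be left in place.

How it is judged:
By the outcome, as a careful person would: the job done as asked, in the order asked, and still so for the second after the job is handed in, with the robot touching nothing.
It also fails if it takes over 66 s, if anything falls off the work surface, if the arm or the gripper's body presses on something with over 40 N, if the wrist force passes 120 N, or if a joint passes its speed limit or range.

## Working session

There is one attempt and no reset: what is moved stays moved. The work goes in short steps, Python scripts to look and compute and a tool call to move; the robot and the scene stay as the last step left them, time stands still between calls to the robot, and variables do not carry over. Pictures are saved under pics/ and viewed, at most 10 in all, crops included, and the job is handed in when it is done.

Besides the shell and the picture viewer there is one more tool, called after "Call:" by a JSON object that holds its "api" and its "payload". servo_tool: Moves the arm, as the interface text tells. Its arguments: {"type":"object","properties":{"commands":{"type":"array"},"grip":{"type":"number"},"squeeze":{"type":"number"}},"required":["commands"]}

```bash
mkdir -p pics; python3 - <<'E'
from rig import manip, vision
import cv2, numpy as np
np.set_printoptions(precision=4,suppress=True)
o=manip.get_obs(); print(o['t'],o['position'],o['tool_rot'],o['opening'])
for c in ('top','side'):
    f=vision.grab_frame(c); cv2.imwrite(f'pics/{c}0.png',f['image'])
    print(c,f['K'],f['R'],f['t'],-f['R'].T@f['t'])
    for n in ('enclosure','active_handle','passive_handle','active_door','passive_door','stop_box','spray_can','flange_ring','driver','bolt_tab'):
        print(n,[(np.round(d['bbox']),round(d['confidence'],2)) for d in vision.search_frame(n,c)[:2]])
E
```

```text
0.0 [0.2287 0.5811 0.2304] [[-0.9306  0.366  -0.0006]
 [ 0.366   0.9306 -0.0016]
 [-0.     -0.0017 -1.    ]] 0.08566738057801195
top [[487.2762   0.     322.249 ]
 [  0.     487.2762 242.838 ]
 [  0.       0.       1.    ]] [[-0.0038 -0.9999 -0.0125]
 [-0.9842  0.006  -0.1767]
 [ 0.1768  0.0116 -0.9842]] [-0.0058  0.565   1.2687] [ 0.3318 -0.0239  1.3484]
enclosure [(array([240., 173., 406., 312.]), 0.56)]
active_handle [(array([245., 185., 352., 311.]), 0.71), (array([326., 174., 400., 288.]), 0.16)]
passive_handle [(array([326., 171., 402., 287.]), 0.63)]
active_door [(array([246., 183., 352., 311.]), 0.86)]
passive_door [(array([322., 171., 404., 288.]), 0.94)]
stop_box [(array([120., 274., 158., 308.]), 0.56)]
spray_can [(array([500., 278., 549., 304.]), 0.63)]
flange_ring [(array([436., 245., 461., 270.]), 0.72)]
driver [(array([178., 212., 194., 278.]), 0.67)]
bolt_tab []
side [[506.7778   0.     318.8024]
 [  0.     506.7778 245.4973]
 [  0.       0.       1.    ]] [[ 0.9942 -0.1077  0.0054]
 [-0.0578 -0.5739 -0.8169]
 [ 0.091   0.8118 -0.5768]] [-0.5609  0.1108  1.3923] [ 0.4373 -1.1271  0.8966]
enclosure [(array([252., 198., 396., 329.]), 0.72), (array([252., 200., 371., 260.]), 0.45)]
active_handle [(array([254., 204., 367., 256.]), 0.96)]
passive_handle [(array([270., 241., 394., 288.]), 0.56)]
active_door [(array([253., 198., 370., 261.]), 0.63), (array([261., 375., 290., 456.]), 0.23)]
passive_door [(array([273., 238., 394., 291.]), 0.65)]
stop_box [(array([255., 168., 280., 196.]), 0.73)]
spray_can [(array([262., 375., 288., 456.]), 0.84)]
flange_ring [(array([309., 355., 338., 386.]), 0.8)]
driver [(array([279., 202., 317., 207.]), 0.8)]
bolt_tab []
```

```bash
python3 - <<'E'
import cv2
a=cv2.imread('pics/top0.png')[150:340,100:560]; b=cv2.imread('pics/side0.png')[150:400,200:440]
cv2.imwrite('pics/v1.png',cv2.resize(a[10:175,120:320],(800,660),interpolation=cv2.INTER_CUBIC)[:600])
cv2.imwrite('pics/v2.png',cv2.resize(b[30:190,40:210],None,fx=3.7,fy=3.7,interpolation=cv2.INTER_CUBIC))
E
```

```text
(no output)
```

View pics/v1.png

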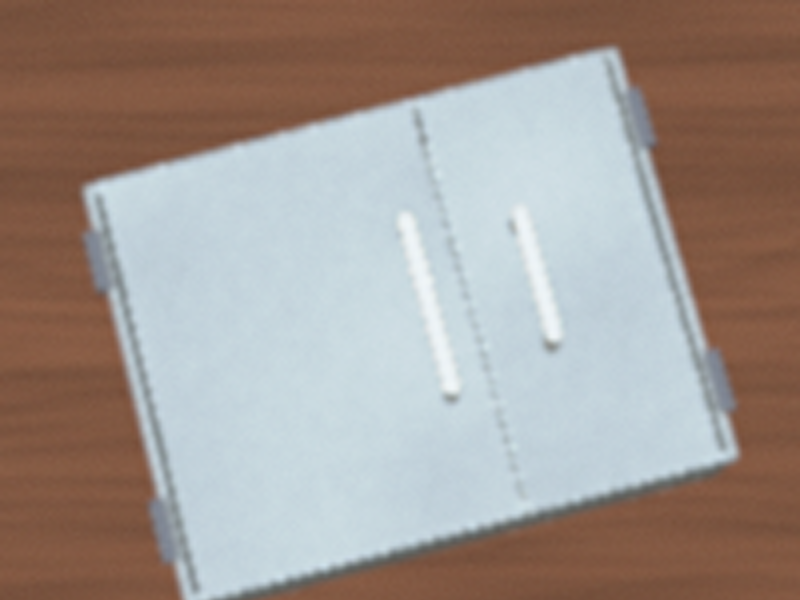

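View pics/v2.png

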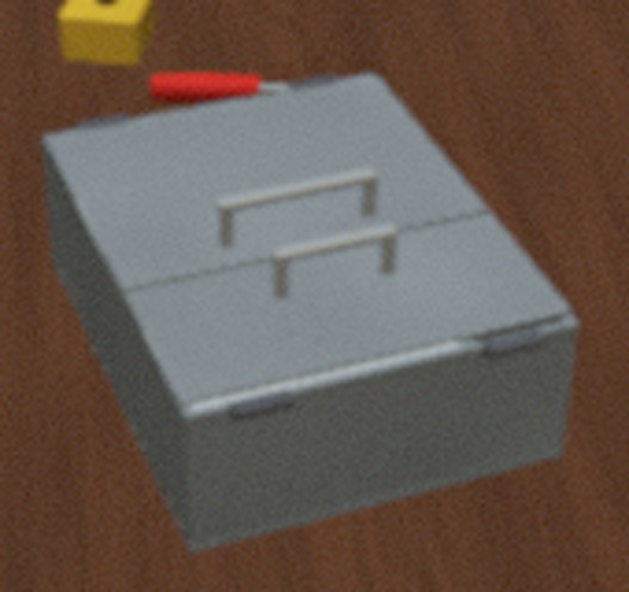

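The top view shows the box yawed about 15°, with the active bar from (321,214) to (333,259) and the passive bar from (350,212) to (358,246). The side view shows both doors shut, or nearly so. I'll fit the pose next.

```bash
cat > h.py <<'E'
import numpy as np, cv2
from scipy.optimize import least_squares
from rig import manip, vision
np.set_printoptions(precision=4,suppress=True)
def proj(f,X):
    c=np.atleast_2d(X)@f['R'].T+f['t']; p=c@f['K'].T; return p[:,:2]/p[:,2:]
def box2w(p,P):
    P=np.atleast_2d(P); c,s=np.cos(p[2]),np.sin(p[2])
    return np.c_[p[0]+c*P[:,0]-s*P[:,1], p[1]+s*P[:,0]+c*P[:,1], P[:,2]]
def act(q,d,h,x=0): # point at d from active hinge, h above hinge height
    return [x,.17-d*np.cos(q)+h*np.sin(q),.12+d*np.sin(q)+h*np.cos(q)]
def pas(q,d,h,x=0):
    return [x,-.17+d*np.cos(q)-h*np.sin(q),.12+d*np.sin(q)+h*np.cos(q)]
def meet(fs,uv): # triangulate
    A=[];b=[]
    for f,(u,v) in zip(fs,uv):
        d=f['R'].T@np.linalg.inv(f['K'])@[u,v,1]; d/=np.linalg.norm(d)
        M=np.eye(3)-np.outer(d,d); A.append(M); b.append(M@(-f['R'].T@f['t']))
    return np.linalg.lstsq(np.vstack(A),np.hstack(b),rcond=None)[0]
E
python3 - <<'E'
from h import *
T=vision.grab_frame('top');S=vision.grab_frame('side')
t=lambda x,y:(220+x/4,160+y/4)
s=lambda x,y:(240+x/3.7,180+y/3.7)
def model(p):
    A=[act(p[3],.185,.038,.05),act(p[3],.185,.038,-.05),[.036,-.085,.158],[-.036,-.085,.158]]
    C=[[.14,.18,.12],[.14,-.18,.12],[-.14,-.18,.12]]
    C2=[[.14,-.18,.0],[-.14,-.18,.0]]
    W=box2w(p,A+C); W2=box2w(p,A+C2)
    return proj(T,W),proj(S,W2)
mt=np.array([t(405,217),t(451,392),t(520,210),t(552,341),t(85,187),t(615,47),t(738,460)])
ms=np.array([s(372,177),s(225,206),s(390,232),s(283,257),s(565,455),s(192,548)])
def r(p):
    a,b=model(p);return np.r_[(a-mt).ravel(),(b-ms).ravel()]
z=least_squares(r,[.45,0,.25,.02]); print(z.x, z.fun.reshape(-1,2))
p=z.x
for n,P in dict(ah=act(p[3],.185,.038),ph=[0,-.085,.158],tab=[.06,-.008,.116],ahinge=[0,.17,.12],ah90=act(1.6,.185,.038),ph90=pas(1.6,.085,.038)).items(): print(n,box2w(p,P), np.hypot(*box2w(p,P)[0,:2]))
fs=[T,S]
for n,a,b in (('can',(524,291),(275,416)),('ring',(448,257),(324,370)),('stop',(139,291),(267,182)),('driver',(186,245),(298,205))): print(n,meet(fs,[a,b]))
E
```

```text
[ 0.561  -0.0075  0.2558 -0.0103] [[ 0.846   2.1877]
 [-0.2836 -3.5307]
 [ 0.3612  1.993 ]
 [ 0.1029 -3.46  ]
 [-0.4123 -0.6786]
 [ 0.2878 -0.253 ]
 [ 0.0312 -0.9874]
 [-2.7128  0.1787]
 [ 1.583  -0.3316]
 [-2.1329 -0.2155]
 [ 0.3591 -1.248 ]
 [-1.1526 -0.1027]
 [-0.9258  1.1732]]
ah [[ 0.5649 -0.0224  0.1561]] 0.5653812683541423
ph [[ 0.5826 -0.0897  0.158 ]] 0.5894265447081449
tab [[ 0.6211 -0.0001  0.116 ]] 0.6211173882865043
ahinge [[0.518 0.157 0.12 ]] 0.541284477279964
ah90 [[0.5071 0.1989 0.3038]] 0.544676993981502
ph90 [[ 0.6143 -0.2111  0.2039]] 0.6495707884993005
can [ 0.4266 -0.5284  0.0848]
ring [ 0.5344 -0.3578  0.0029]
stop [0.4346 0.4848 0.0413]
driver [0.5501 0.371  0.0112]
```

Call:
{"api": "servo_tool", "payload": {"commands": [0.022,-0.04,0.008,0,0,0.042,0.044,-0.08,0.016,0,0,0.084,0.066,-0.12,0.024,0,0,0.126,0.088,-0.16,0.032,0,0,0.168,0.11,-0.2,0.04,0,0,0.21], "grip": 0.045}}

```text
t: 1.7
position: [0.3395, 0.3799, 0.2717]
tool_rot: [[-0.987, 0.162, 0.0], [0.162, 0.987, 0.0], [-0.0, 0.0, -1.0]]
contact_force: [1.1, 0.6, -0.5]
opening: 0.0447
finger_force: 0.0
```

Call:
{"api": "servo_tool", "payload": {"commands": [0.022,-0.04,0,0,0,0.042,0.044,-0.08,0,0,0,0.084,0.066,-0.12,0,0,0,0.126,0.088,-0.16,0,0,0,0.168,0.11,-0.2,0,0,0,0.21]}}

```text
t: 2.2
position: [0.4495, 0.1799, 0.2716]
tool_rot: [[-0.999, -0.047, 0.001], [-0.047, 0.999, 0.0], [-0.001, 0.0, -1.0]]
contact_force: [0.7, 0.2, 0.1]
opening: 0.0452
finger_force: 0.0
```

Call:
{"api": "servo_tool", "payload": {"commands": [0.022,-0.04,0,0,0,0.042,0.044,-0.08,0,0,0,0.084,0.066,-0.12,0,0,0,0.126,0.088,-0.16,0,0,0,0.168,0.11,-0.2,0,0,0,0.21]}}

```text
t: 2.7
position: [0.5595, -0.0201, 0.2715]
tool_rot: [[-0.967, -0.254, 0.001], [-0.254, 0.967, 0.0], [-0.001, -0.0, -1.0]]
contact_force: [0.9, 1.0, 0.3]
opening: 0.0444
finger_force: 0.0
```

```bash
python3 - <<'E'
from h import *
T=vision.grab_frame('top');S=vision.grab_frame('side')
t=lambda x,y:(220+x/4,160+y/4)
s=lambda x,y:(240+x/3.7,180+y/3.7)
mt=np.array([t(405,217),t(451,392),t(520,210),t(552,341),t(85,187),t(615,47),t(738,460)])
ms=np.array([s(372,177),s(225,206),s(390,232),s(283,257),s(565,455),s(192,548)])
def r(p):
    A=[act(p[3],.185,.039,.053),act(p[3],.185,.039,-.053),[.038,-.085,.159],[-.038,-.085,.159]]
    C=[[.14,.18,.12],[.14,-.18,.12],[-.14,-.18,.12]]; C2=[[.14,-.18,.0],[-.14,-.18,.0]]
    return np.r_[(proj(T,box2w(p,A+C))-mt).ravel(),(proj(S,box2w(p,A+C2))-ms).ravel()]
z=least_squares(r,[.45,0,.25,.02]); p=z.x; print(p, z.fun.reshape(-1,2)); np.save('p.npy',p)
print(box2w(p,act(0,.185,.038)),box2w(p,[0,-.085,.158]))
o=manip.get_obs(); print(o['t'],o['position'],o['tool_rot'],o['opening'],o['contact_force'],o['joints'])
cv2.imwrite('pics/s1.png',S['image'][140:340,180:480]); 
E
```

```text
[ 0.561  -0.0075  0.2561 -0.0156] [[ 0.6167  1.0563]
 [ 0.1222 -2.3825]
 [ 0.1645  1.1561]
 [ 0.3514 -2.7598]
 [-0.4182 -0.6422]
 [ 0.2733 -0.2527]
 [ 0.0457 -0.995 ]
 [-1.6584 -0.0023]
 [ 0.5101 -0.0652]
 [-1.4054 -0.6941]
 [-0.3913 -1.4069]
 [-1.156  -0.1123]
 [-0.9172  1.1832]]
[[ 0.5648 -0.022   0.158 ]] [[ 0.5825 -0.0898  0.158 ]]
2.8 [ 0.5607 -0.0261  0.2707] [[-0.9697 -0.2443  0.0005]
 [-0.2443  0.9697 -0.0038]
 [ 0.0004 -0.0039 -1.    ]] 0.04523963744338585 [-1.1803  0.1216  0.6904] [ 0.0939  0.3738 -0.1372  1.6076  0.0586  1.1637  1.7605]
```

Call:
{"api": "servo_tool", "payload": {"commands": [0.004,-0.001,-0.03,0,0,0,0.004,-0.001,-0.065,0,0,0,0.004,-0.001,-0.1,0,0,0,0.004,-0.001,-0.13,0,0,0,0.004,-0.001,-0.13,0,0,0]}}

```text
t: 3.3
position: [0.5601, -0.019, 0.1378]
tool_rot: [[-0.968, -0.253, -0.007], [-0.253, 0.968, 0.0], [0.007, 0.002, -1.0]]
contact_force: [-0.3, -0.5, -0.3]
opening: 0.0447
finger_force: 0.0
```

Call:
{"api": "servo_tool", "payload": {"commands": [0,0,0,0,0,0,0,0,0,0,0,0,0,0,0,0,0,0,0,0,0,0,0,0,0,0,0,0,0,0], "grip": 0, "squeeze": 30}}

```text
t: 3.8
position: [0.5645, -0.0212, 0.1433]
tool_rot: [[-0.968, -0.251, 0.005], [-0.251, 0.968, -0.002], [-0.004, -0.003, -1.0]]
contact_force: [2.0, -5.1, 1.3]
opening: 0.0083
finger_force: 30.1
```

```bash
python3 - <<'E'
from h import *
o=manip.get_obs(); print(o['t'],o['position'],o['tool_rot'],o['opening'],o['contact_force'],o['finger_force'])
S=vision.grab_frame('side');cv2.imwrite('pics/s1.png',cv2.resize(S['image'][160:320,220:430],None,fx=3.5,fy=3.5))
E
```

```text
3.8 [ 0.5645 -0.0212  0.1433] [[-0.968  -0.2509  0.0047]
 [-0.2509  0.968  -0.0021]
 [-0.004  -0.0032 -1.    ]] 0.008317213854355264 [ 1.9684 -5.0672  1.3212] 30.13719230890274
```

View pics/s1.png

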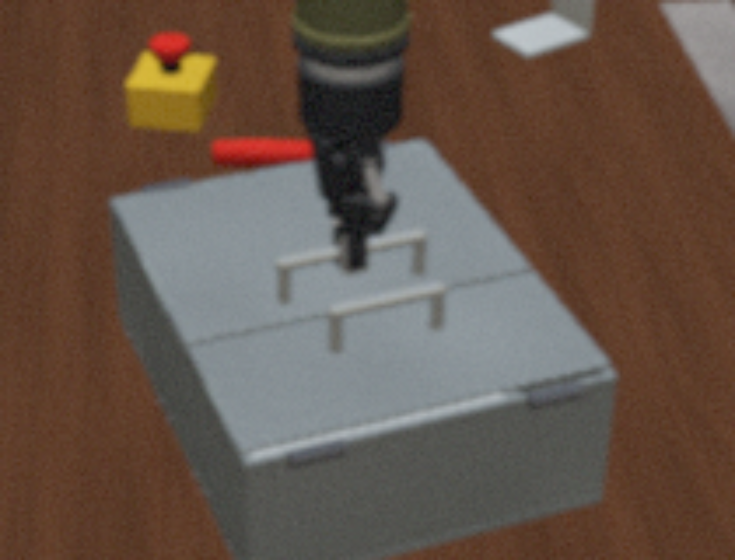

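The picture shows the fingers holding the middle of the active bar at about (355,250). Next I work out the lift arc.

```bash
python3 - <<'E'
from h import *
p=np.load('p.npy')
P=np.array([box2w(p,act(q,.185,.038))[0] for q in np.linspace(0,1.7,21)])
for c in range(4):
    D=np.round(P[5*c+1:5*c+6]-P[5*c],4); print([x for r in D for x in [*map(float,r),0,0,0]])
E
```

```text
[-0.001, 0.0038, 0.0156, 0, 0, 0, -0.0023, 0.0088, 0.0308, 0, 0, 0, -0.0039, 0.0151, 0.0454, 0, 0, 0, -0.0059, 0.0225, 0.0595, 0, 0, 0, -0.0081, 0.0311, 0.0729, 0, 0, 0]
[-0.0025, 0.0096, 0.0126, 0, 0, 0, -0.0053, 0.0203, 0.0243, 0, 0, 0, -0.0083, 0.0318, 0.035, 0, 0, 0, -0.0116, 0.0442, 0.0446, 0, 0, 0, -0.015, 0.0574, 0.0532, 0, 0, 0]
[-0.0036, 0.0138, 0.0073, 0, 0, 0, -0.0074, 0.0282, 0.0135, 0, 0, 0, -0.0112, 0.043, 0.0183, 0, 0, 0, -0.0152, 0.0581, 0.0218, 0, 0, 0, -0.0192, 0.0735, 0.024, 0, 0, 0]
[-0.0041, 0.0155, 0.0008, 0, 0, 0, -0.0081, 0.031, 0.0003, 0, 0, 0, -0.0122, 0.0464, -0.0016, 0, 0, 0, -0.0161, 0.0616, -0.0049, 0, 0, 0, -0.02, 0.0765, -0.0095, 0, 0, 0]
```

Call:
{"api": "servo_tool", "payload": {"commands": [-0.001,0.004,0.0155,0,0,0,-0.0025,0.009,0.031,0,0,0,-0.004,0.015,0.0455,0,0,0,-0.006,0.0225,0.0595,0,0,0,-0.008,0.031,0.073,0,0,0]}}

```text
t: 4.35
position: [0.5565, 0.009, 0.2166]
tool_rot: [[-0.968, -0.25, 0.005], [-0.25, 0.968, -0.003], [-0.004, -0.004, -1.0]]
contact_force: [4.2, -5.5, -2.7]
opening: 0.0086
finger_force: 29.3
```

Call:
{"api": "servo_tool", "payload": {"commands": [-0.0025,0.0095,0.0125,0,0,0,-0.0055,0.0205,0.0245,0,0,0,-0.0085,0.032,0.035,0,0,0,-0.0115,0.044,0.0445,0,0,0,-0.015,0.0575,0.053,0,0,0]}}

```text
t: 4.85
position: [0.5421, 0.0644, 0.2709]
tool_rot: [[-0.969, -0.248, 0.007], [-0.248, 0.969, -0.006], [-0.006, -0.007, -1.0]]
contact_force: [1.6, -12.1, 8.9]
opening: 0.0088
finger_force: 29.6
```

Forces are low, so I continue the arc.

Call:
{"api": "servo_tool", "payload": {"commands": [-0.0035,0.014,0.0075,0,0,0,-0.0075,0.028,0.0135,0,0,0,-0.011,0.043,0.0185,0,0,0,-0.015,0.058,0.022,0,0,0,-0.019,0.0735,0.024,0,0,0]}}

```text
t: 5.35
position: [0.5221, 0.1408, 0.295]
tool_rot: [[-0.968, -0.25, 0.006], [-0.25, 0.968, -0.002], [-0.006, -0.003, -1.0]]
contact_force: [1.5, -4.1, -0.7]
opening: 0.0087
finger_force: 30.1
```

Call:
{"api": "servo_tool", "payload": {"commands": [-0.004,0.0155,0.001,0,0,0,-0.008,0.031,0.0005,0,0,0,-0.012,0.0465,-0.0015,0,0,0,-0.016,0.0615,-0.005,0,0,0,-0.02,0.0765,-0.0095,0,0,0]}}

```text
t: 5.85
position: [0.5016, 0.2188, 0.2839]
tool_rot: [[-0.968, -0.251, 0.004], [-0.251, 0.968, -0.0], [-0.004, -0.001, -1.0]]
contact_force: [1.3, -2.1, 2.5]
opening: 0.0088
finger_force: 31.5
```

```bash
python3 - <<'E'
from h import *
o=manip.get_obs(); print(o['t'],o['position'],o['tool_rot'],o['opening'],o['contact_force'],o['finger_force'])
S=vision.grab_frame('side');cv2.imwrite('pics/s2.png',cv2.resize(S['image'][110:320,220:430],None,fx=2.8,fy=2.8))
E
```

```text
5.85 [0.5016 0.2188 0.2839] [[-0.9679 -0.2513  0.0042]
 [-0.2513  0.9679 -0.0002]
 [-0.004  -0.0012 -1.    ]] 0.008802676032037474 [ 1.3395 -2.1487  2.5462] 31.542856693267822
```

View pics/s2.png

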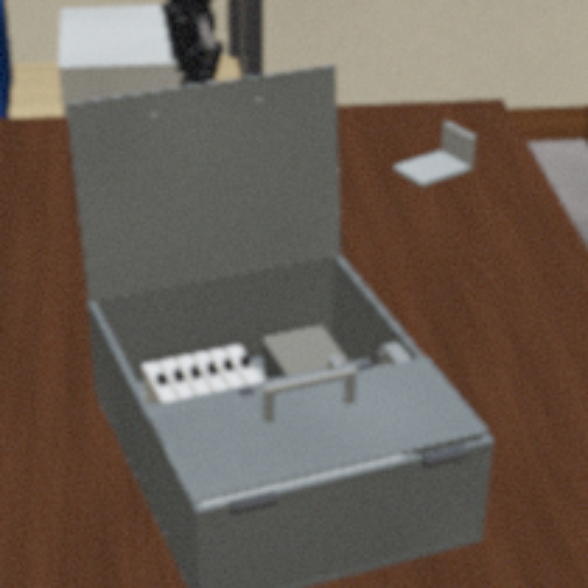

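Call:
{"api": "servo_tool", "payload": {"commands": [0,0,0,0,0,0,0,0,0,0,0,0,0,0,0.02,0,0,0,0,0,0.06,0,0,0,0,0,0.105,0,0,0], "grip": 0.022}}

```text
t: 6.4
position: [0.5, 0.2182, 0.3883]
tool_rot: [[-0.968, -0.252, -0.002], [-0.252, 0.968, -0.0], [0.002, -0.0, -1.0]]
contact_force: [1.1, 0.7, 0.3]
opening: 0.022
finger_force: 0.0
```

Call:
{"api": "servo_tool", "payload": {"commands": [0.024,-0.0355,0.005,0,0,0,0.048,-0.071,0.005,0,0,0,0.072,-0.1065,0.005,0,0,0,0.096,-0.142,0.005,0,0,0,0.12,-0.177,0.005,0,0,0], "grip": 0}}

```text
t: 6.9
position: [0.6212, 0.04, 0.3932]
tool_rot: [[-0.968, -0.252, 0.001], [-0.252, 0.968, 0.0], [-0.001, 0.0, -1.0]]
contact_force: [-0.1, 0.6, -0.7]
opening: 0.0
finger_force: 0.0
```

Call:
{"api": "servo_tool", "payload": {"commands": [0.0235,-0.0355,0,0,0,0,0.0235,-0.0355,-0.04,0,0,0,0.0235,-0.0355,-0.08,0,0,0,0.0235,-0.0355,-0.12,0,0,0,0.0235,-0.0355,-0.16,0,0,0]}}

```text
t: 7.4
position: [0.6441, 0.0058, 0.2316]
tool_rot: [[-0.968, -0.252, 0.001], [-0.252, 0.968, 0.0], [-0.001, 0.0, -1.0]]
contact_force: [1.2, 0.6, 0.2]
opening: 0.0004
finger_force: 0.0
```

```bash
python3 - <<'E'
from h import *
p=np.load('p.npy')
S=vision.grab_frame('side');T=vision.grab_frame('top')
o=manip.get_obs(); print(o['t'],o['position'],o['tool_rot'],o['opening'],o['contact_force'],o['finger_force'])
for n in ('bolt_tab','active_door'):
    for f,c in ((T,'top'),(S,'side')): print(n,c,[(np.round(d['bbox']),round(d['confidence'],2)) for d in vision.search_frame(n,c)[:2]])
W=box2w(p,[.06,-.008,.116]); print(W,proj(T,W),proj(S,W), box2w(p,[.085,-.008,.103]))
a=cv2.resize(S['image'][110:320,240:410],None,fx=2.3,fy=2.3);b=cv2.resize(T['image'][160:322,230:410],None,fx=2.3,fy=2.3)
h=max(a.shape[0],b.shape[0]); pad=lambda i:cv2.copyMakeBorder(i,0,h-i.shape[0],0,0,cv2.BORDER_CONSTANT)
cv2.imwrite('pics/v4.png',np.hstack([pad(a),pad(b)]))
E
```

```text
7.5 [0.6411 0.0057 0.2273] [[-0.9677 -0.252  -0.0095]
 [-0.2521  0.9677 -0.0002]
 [ 0.0093  0.0022 -1.    ]] -0.0001870066464013421 [-0.7883 -0.1133  0.2414] 0.0
bolt_tab top []
bolt_tab side []
active_door top [(array([212., 185., 269., 310.]), 0.65), (array([347., 170., 398., 286.]), 0.48)]
active_door side [(array([248., 131., 342., 219.]), 0.71), (array([307., 356., 337., 386.]), 0.54)]
[[ 0.6211 -0.0001  0.116 ]] [[318.5539 217.1005]] [[339.7618 238.2279]] [[0.6453 0.0063 0.103 ]]
```

View pics/v4.png

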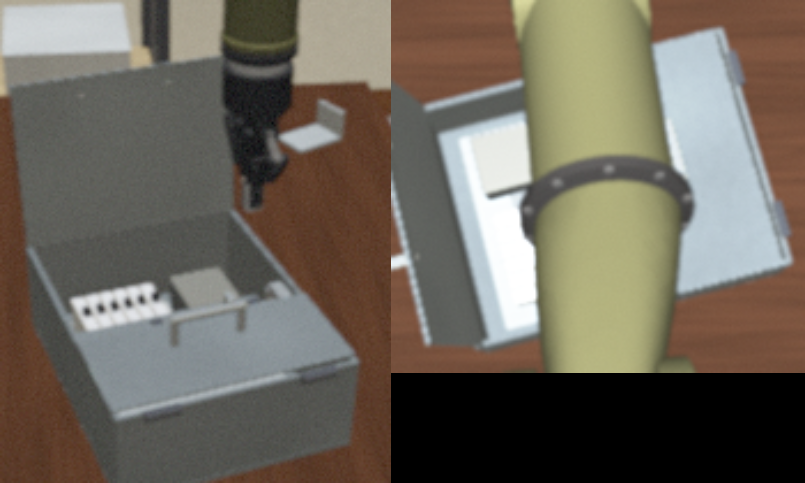

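Call:
{"api": "servo_tool", "payload": {"commands": [0.002,0.0005,-0.04,0,0,0,0.002,0.0005,-0.08,0,0,0,0.002,0.0005,-0.11,0,0,0,0.002,0.0005,-0.124,0,0,0,0.002,0.0005,-0.124,0,0,0]}}

```text
t: 8.2
position: [0.6464, 0.0071, 0.1077]
tool_rot: [[-0.968, -0.252, -0.001], [-0.252, 0.968, -0.0], [0.001, 0.0, -1.0]]
contact_force: [-0.2, -0.3, 0.1]
opening: -0.0002
finger_force: 0.0
```

Call:
{"api": "servo_tool", "payload": {"commands": [0,0,0,0,0,0,0,0,0,0,0,0]}}

```text
t: 8.4
position: [0.6478, 0.0072, 0.1102]
tool_rot: [[-0.968, -0.252, 0.004], [-0.252, 0.968, 0.0], [-0.004, -0.001, -1.0]]
contact_force: [0.6, -0.6, 0.7]
opening: -0.0
finger_force: 0.0
```

Call:
{"api": "servo_tool", "payload": {"commands": [0,0,-0.005,0,0,0,-0.005,-0.0013,-0.006,0,0,0,-0.0097,-0.0025,-0.006,0,0,0,-0.0145,-0.0038,-0.006,0,0,0,-0.0193,-0.005,-0.006,0,0,0]}}

```text
t: 8.9
position: [0.6272, 0.0022, 0.102]
tool_rot: [[-0.968, -0.253, 0.001], [-0.253, 0.968, 0.0], [-0.001, -0.0, -1.0]]
contact_force: [3.5, 1.1, -2.3]
opening: 0.0
finger_force: 1.6
```

Call:
{"api": "servo_tool", "payload": {"commands": [-0.0048,-0.0013,0,0,0,0,-0.0077,-0.002,0,0,0,0,-0.0097,-0.0025,0,0,0,0]}}

```text
t: 9.2
position: [0.6172, -0.0004, 0.102]
tool_rot: [[-0.968, -0.252, 0.0], [-0.252, 0.968, 0.0], [-0.0, -0.0, -1.0]]
contact_force: [3.2, 1.1, -1.2]
opening: 0.0002
finger_force: 1.5
```

Call:
{"api": "servo_tool", "payload": {"commands": [-0.0039,-0.001,0,0,0,0,-0.0068,-0.0018,0,0,0,0,-0.0077,-0.002,0,0,0,0]}}

```text
t: 9.5
position: [0.6093, -0.0025, 0.1019]
tool_rot: [[-0.968, -0.252, 0.0], [-0.252, 0.968, -0.0], [0.0, -0.0, -1.0]]
contact_force: [3.5, 0.8, -1.0]
opening: -0.0001
finger_force: 1.5
```

Call:
{"api": "servo_tool", "payload": {"commands": [-0.001,-0.0003,0,0,0,0,-0.0019,-0.0005,0,0,0,0]}}

```text
t: 9.7
position: [0.6089, -0.0026, 0.102]
tool_rot: [[-0.968, -0.253, 0.002], [-0.253, 0.968, 0.0], [-0.002, -0.0, -1.0]]
contact_force: [7.8, 1.9, -3.8]
opening: -0.0
finger_force: 3.8
```

Call:
{"api": "servo_tool", "payload": {"commands": [0.004,0.001,0,0,0,0,0.008,0.002,0,0,0,0,0.008,0.002,0.03,0,0,0,0.008,0.002,0.07,0,0,0,0.008,0.002,0.11,0,0,0]}}

```text
t: 10.2
position: [0.6148, -0.0011, 0.2123]
tool_rot: [[-0.968, -0.252, -0.003], [-0.252, 0.968, -0.0], [0.003, 0.001, -1.0]]
contact_force: [1.1, 0.1, -0.1]
opening: 0.0001
finger_force: 0.0
```

Call:
{"api": "servo_tool", "payload": {"commands": [-0.015,-0.03,0,0,0,0,-0.03,-0.06,0,0,0,0,-0.044,-0.092,0,0,0,0,-0.044,-0.092,0,0,0,0,-0.044,-0.092,0,0,0,0], "grip": 0.045}}

```text
t: 10.7
position: [0.5711, -0.0938, 0.2118]
tool_rot: [[-0.968, -0.25, -0.001], [-0.25, 0.968, -0.0], [0.001, 0.0, -1.0]]
contact_force: [-0.2, 0.7, 0.2]
opening: 0.0453
finger_force: 0.0
```

```bash
python3 - <<'E'
from h import *
from scipy.spatial.transform import Rotation as R
p=np.load('p.npy')
o=manip.get_obs(); print(o['t'],o['position'],o['opening'],o['contact_force'],o['joints'])
print('target',box2w(p,[-.012,-.085,.141]))
# tcp path, tilt follows; bar 16 mm behind tcp
ax=np.array([np.cos(p[2]),np.sin(p[2]),0]); Q=np.linspace(0,1.7,26); TH=.7*np.clip(Q/1.5,0,1)
P=np.array([box2w(p,pas(q,.085,.038,-.012))[0]+R.from_rotvec(ax*th).apply([0,0,-.016]) for q,th in zip(Q,TH)])
for c in range(5):
    D=np.round(P[5*c+1:5*c+6]-P[5*c],4); t=TH[5*c+1:5*c+6]-TH[5*c]
    print([float(x) for r,a in zip(D,t) for x in [*r,*np.round(ax*a,3)]])
E
```

```text
10.7 [ 0.5711 -0.0938  0.2118] 0.04527116732263257 [-0.1578  0.7147  0.166 ] [ 0.2058  0.448  -0.1299  1.6562  0.0652  1.0427  1.8795]
target [[ 0.5709 -0.0928  0.141 ]]
[0.0006, -0.0022, 0.0057, 0.031, 0.008, 0.0, 0.0012, -0.0048, 0.0112, 0.061, 0.016, 0.0, 0.002, -0.0077, 0.0165, 0.092, 0.024, 0.0, 0.0029, -0.0109, 0.0216, 0.123, 0.032, 0.0, 0.0038, -0.0145, 0.0264, 0.153, 0.04, 0.0]
[0.001, -0.0039, 0.0045, 0.031, 0.008, 0.0, 0.0021, -0.0081, 0.0087, 0.061, 0.016, 0.0, 0.0033, -0.0125, 0.0126, 0.092, 0.024, 0.0, 0.0045, -0.0172, 0.0162, 0.123, 0.032, 0.0, 0.0058, -0.0221, 0.0194, 0.153, 0.04, 0.0]
[0.0013, -0.0051, 0.0028, 0.031, 0.008, 0.0, 0.0027, -0.0103, 0.0053, 0.061, 0.016, 0.0, 0.0041, -0.0157, 0.0074, 0.092, 0.024, 0.0, 0.0056, -0.0212, 0.009, 0.123, 0.032, 0.0, 0.007, -0.0268, 0.0103, 0.153, 0.04, 0.0]
[0.0015, -0.0057, 0.0008, 0.031, 0.008, 0.0, 0.003, -0.0114, 0.0013, 0.061, 0.016, 0.0, 0.0045, -0.0171, 0.0013, 0.092, 0.024, 0.0, 0.006, -0.0227, 0.0009, 0.123, 0.032, 0.0, 0.0074, -0.0284, 0.0001, 0.153, 0.04, 0.0]
[0.0015, -0.0056, -0.0012, 0.031, 0.008, 0.0, 0.0029, -0.011, -0.0028, 0.061, 0.016, 0.0, 0.0044, -0.0167, -0.0052, 0.063, 0.017, 0.0, 0.0058, -0.0222, -0.0079, 0.063, 0.017, 0.0, 0.0072, -0.0275, -0.011, 0.063, 0.017, 0.0]
```

Call:
{"api": "servo_tool", "payload": {"commands": [0,0.001,-0.03,0,0,0,0,0.001,-0.06,0,0,0,0,0.001,-0.07,0,0,0,0,0.001,-0.07,0,0,0,0,0.001,-0.07,0,0,0]}}

```text
t: 11.2
position: [0.5725, -0.0913, 0.1425]
tool_rot: [[-0.967, -0.253, 0.001], [-0.253, 0.967, 0.0], [-0.001, -0.0, -1.0]]
contact_force: [-0.2, 1.0, 0.1]
opening: 0.0449
finger_force: 0.0
```

Call:
{"api": "servo_tool", "payload": {"commands": [0,0,0,0,0,0,0,0,0,0,0,0,0,0,0,0,0,0,0,0,0,0,0,0,0,0,0,0,0,0], "grip": 0, "squeeze": 45}}

```text
t: 11.7
position: [0.5722, -0.0917, 0.1429]
tool_rot: [[-0.968, -0.253, 0.002], [-0.253, 0.968, 0.0], [-0.002, -0.0, -1.0]]
contact_force: [-1.1, 1.4, 5.3]
opening: 0.0085
finger_force: 43.9
```

Call:
{"api": "servo_tool", "payload": {"commands": [0.0005,-0.002,0.0055,0.031,0.008,0,0.001,-0.005,0.011,0.061,0.016,0,0.002,-0.0075,0.0165,0.092,0.024,0,0.003,-0.011,0.0215,0.123,0.032,0,0.004,-0.0145,0.0265,0.153,0.04,0]}}

```text
t: 12.2
position: [0.5753, -0.104, 0.1672]
tool_rot: [[-0.967, -0.251, -0.042], [-0.254, 0.954, 0.157], [0.001, 0.163, -0.987]]
contact_force: [3.5, 5.7, -13.4]
opening: 0.008
finger_force: 44.1
```

Call:
{"api": "servo_tool", "payload": {"commands": [0.001,-0.004,0.0045,0.031,0.008,0,0.002,-0.008,0.0085,0.061,0.016,0,0.0035,-0.0125,0.0125,0.092,0.024,0,0.0045,-0.017,0.016,0.123,0.032,0,0.006,-0.022,0.0195,0.153,0.04,0]}}

```text
t: 12.7
position: [0.5807, -0.1242, 0.1874]
tool_rot: [[-0.967, -0.242, -0.083], [-0.256, 0.916, 0.308], [0.002, 0.319, -0.948]]
contact_force: [-0.5, 9.5, -5.8]
opening: 0.0076
finger_force: 43.8
```

Call:
{"api": "servo_tool", "payload": {"commands": [0.0015,-0.005,0.003,0.031,0.008,0,0.0025,-0.0105,0.0055,0.061,0.016,0,0.004,-0.0155,0.0075,0.092,0.024,0,0.0055,-0.021,0.009,0.123,0.032,0,0.007,-0.027,0.0105,0.153,0.04,0]}}

```text
t: 13.2
position: [0.5876, -0.1502, 0.1997]
tool_rot: [[-0.966, -0.227, -0.121], [-0.258, 0.855, 0.45], [0.001, 0.466, -0.885]]
contact_force: [-4.4, 10.8, 3.9]
opening: 0.0082
finger_force: 43.9
```

```bash
python3 - <<'E'
from h import *
from scipy.spatial.transform import Rotation as R
p=np.load('p.npy')
o=manip.get_obs(); print(o['t'],o['position'],o['tool_rot'],o['opening'],o['contact_force'],o['joints'])
g=o['position']-o['tool_rot'][:,2]*.0155
print('bar est',g)
ps=box2w(p,[0,-.17,.12])[0]; ay=np.array([-np.sin(p[2]),np.cos(p[2]),0])
d=(g-ps)@ay;h=g[2]-.12; print('q',np.arctan2(h,d)-np.arctan2(.038,.085),np.hypot(d,h))
S=vision.grab_frame('side');cv2.imwrite('pics/s5.png',cv2.resize(S['image'][110:320,220:430],None,fx=2.8,fy=2.8))
E
```

```text
13.2 [ 0.5876 -0.1502  0.1997] [[-0.9663 -0.2275 -0.1208]
 [-0.2576  0.8552  0.4498]
 [ 0.001   0.4658 -0.8849]] 0.008174464367439767 [-4.399  10.8265  3.8961] [ 0.5732  0.6913 -0.2815  1.3631 -0.2227  1.3907  2.2315]
bar est [ 0.5895 -0.1572  0.2134]
q 0.9598727419241795 0.09512162720641701
```

View pics/s5.png

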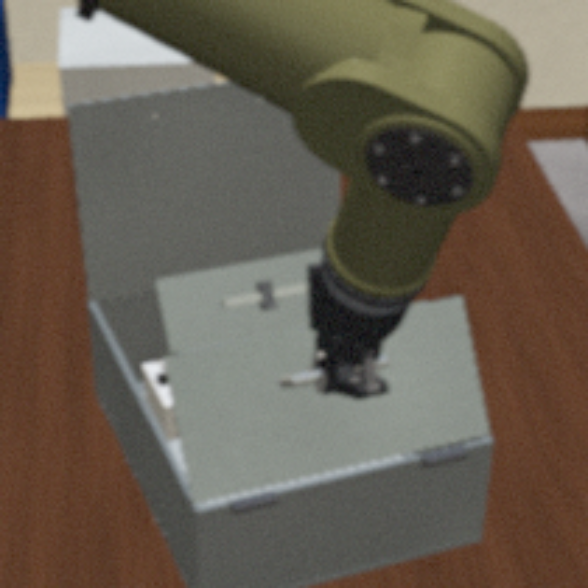

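The side picture shows the passive door about 55° up, held at its bar near (345,370), and the active door still standing. I continue the arc.

Call:
{"api": "servo_tool", "payload": {"commands": [0.0015,-0.0055,0.001,0.031,0.008,0,0.003,-0.0115,0.0015,0.061,0.016,0,0.0045,-0.017,0.0015,0.092,0.024,0,0.006,-0.0225,0.001,0.123,0.032,0,0.0075,-0.0285,0,0.153,0.04,0]}}

```text
t: 13.75
position: [0.5955, -0.18, 0.2021]
tool_rot: [[-0.966, -0.207, -0.153], [-0.257, 0.774, 0.578], [-0.002, 0.598, -0.801]]
contact_force: [-5.6, 6.5, 16.7]
opening: 0.0082
finger_force: 46.2
```

Call:
{"api": "servo_tool", "payload": {"commands": [0.0015,-0.0055,-0.001,0.031,0.008,0,0.003,-0.011,-0.003,0.061,0.016,0,0.0045,-0.0165,-0.005,0.063,0.017,0,0.006,-0.022,-0.008,0.063,0.017,0,0.007,-0.0275,-0.011,0.063,0.017,0]}}

```text
t: 14.25
position: [0.6036, -0.2106, 0.191]
tool_rot: [[-0.967, -0.196, -0.161], [-0.254, 0.739, 0.624], [-0.003, 0.644, -0.765]]
contact_force: [-1.3, -0.0, 16.4]
opening: 0.008
finger_force: 47.0
```

```bash
cat > q.py <<'E'
from h import *
p=np.load('p.npy')
o=manip.get_obs(); print(o['t'],o['position'],o['tool_rot'],o['opening'],o['contact_force'],o['joints'])
g=o['position']-o['tool_rot'][:,2]*.0155
ps=box2w(p,[0,-.17,.12])[0]; ay=np.array([-np.sin(p[2]),np.cos(p[2]),0])
d=(g-ps)@ay;h=g[2]-.12; print('q',np.arctan2(h,d)-np.arctan2(.038,.085),np.hypot(d,h))
E
python3 q.py
```

```text
14.25 [ 0.6036 -0.2106  0.191 ] [[-0.9673 -0.1957 -0.1612]
 [-0.2535  0.7395  0.6236]
 [-0.0029  0.6441 -0.7649]] 0.00796137703089213 [-1.349  -0.041  16.3839] [ 0.6835  0.8791 -0.3096  1.1093 -0.2897  1.6417  2.3021]
q 1.6686087496072413 0.09536178795159814
```

Call:
{"api": "servo_tool", "payload": {"commands": [0,0,0,0,0,0,0,0,0,0,0,0,0,0,0,0,0,0,0.0016,-0.006,0.0076,0,0,0,0.0032,-0.0125,0.0153,0,0,0], "grip": 0.026}}

```text
t: 14.75
position: [0.6064, -0.2242, 0.2031]
tool_rot: [[-0.967, -0.193, -0.164], [-0.253, 0.741, 0.622], [0.001, 0.643, -0.766]]
contact_force: [-0.4, 0.1, 0.5]
opening: 0.0258
finger_force: 0.0
```

Call:
{"api": "servo_tool", "payload": {"commands": [0.003,-0.0125,0.015,0,0,0,0.0065,-0.025,0.03,0,0,0,0.01,-0.037,0.046,0,0,0,0.013,-0.05,0.061,0,0,0,0.016,-0.062,0.076,0,0,0]}}

```text
t: 15.25
position: [0.6201, -0.2851, 0.2735]
tool_rot: [[-0.968, -0.187, -0.166], [-0.25, 0.747, 0.616], [0.008, 0.638, -0.77]]
contact_force: [0.8, 1.2, -2.7]
opening: 0.0258
finger_force: 0.0
```

```bash
python3 - <<'E'
from h import *
o=manip.get_obs(); print(o['t'],o['position'],o['opening'],o['contact_force'])
S=vision.grab_frame('side');T=vision.grab_frame('top')
for n in ('stop_box','spray_can','flange_ring','driver'):
    for c in ('top','side'): print(n,c,[(np.round(d['bbox']),round(d['confidence'],2)) for d in vision.search_frame(n,c)[:1]])
a=cv2.resize(S['image'][110:320,230:420],None,fx=2.1,fy=2.1);b=cv2.resize(T['image'][160:340,220:410],None,fx=2.1,fy=2.1)
h=max(a.shape[0],b.shape[0]); pad=lambda i:cv2.copyMakeBorder(i,0,h-i.shape[0],0,0,cv2.BORDER_CONSTANT)
cv2.imwrite('pics/v6.png',np.hstack([pad(a),pad(b)]))
E
```

```text
15.25 [ 0.6201 -0.2851  0.2735] 0.02579527967672785 [ 0.7916  1.222  -2.6634]
stop_box top [(array([118., 273., 162., 305.]), 0.91)]
stop_box side []
spray_can top [(array([180., 208., 196., 277.]), 0.27)]
spray_can side [(array([261., 374., 288., 455.]), 0.73)]
flange_ring top [(array([435., 243., 462., 266.]), 0.84)]
flange_ring side [(array([306., 355., 337., 388.]), 0.73)]
driver top [(array([177., 241., 190., 276.]), 0.77)]
driver side [(array([248., 131., 342., 220.]), 0.22)]
```

View pics/v6.png

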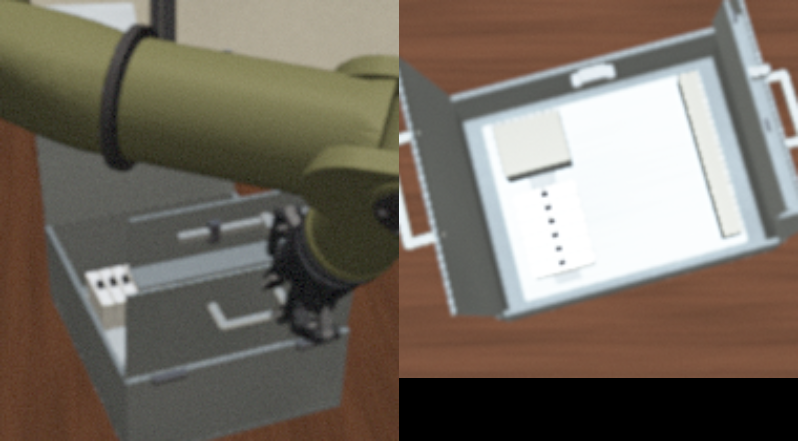

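The top view shows both doors open and the box interior clear. The bars stand out at the far left (400,135)–(410,245) and the right (782,75)–(798,145). I move the arm up and away, then check the door angles with an overlay.

Call:
{"api": "servo_tool", "payload": {"commands": [0,-0.005,0.03,0,0,0,0,-0.01,0.06,0,0,0,0,-0.015,0.09,0,0,0,0,-0.02,0.12,0,0,0,0,-0.02,0.15,0,0,0]}}

```text
t: 16.25
position: [0.6248, -0.3065, 0.4509]
tool_rot: [[-0.953, -0.276, 0.126], [-0.164, 0.817, 0.553], [-0.255, 0.506, -0.824]]
contact_force: [2.2, 6.2, 2.0]
opening: 0.0257
finger_force: 0.0
```

```bash
python3 - <<'E'
from h import *
p=np.load('p.npy')
o=manip.get_obs(); print(o['t'],o['position'],o['contact_force'])
T=vision.grab_frame('top')
x0,y0,k=195,150,3.4
im=cv2.resize(T['image'][y0:y0+170,x0:x0+235],None,fx=k,fy=k,interpolation=cv2.INTER_CUBIC)
for q,c in ((1.5,(0,0,255)),(1.6,(0,255,0)),(1.7,(255,0,0))):
    for A in ([act(q,.185,.038,-.05),act(q,.185,.038,.05)],[act(q,.21,.004,-.14),act(q,.21,.004,.14)],[pas(q,.085,.038,-.036),pas(q,.085,.038,.036)],[pas(q,.127,.004,-.14),pas(q,.127,.004,.14)]):
        for u in proj(T,box2w(p,A)): cv2.circle(im,tuple(int(i) for i in (u-[x0,y0])*k),2,c,-1)
cv2.imwrite('pics/v7.png',im)
E
```

```text
16.25 [ 0.6248 -0.3065  0.4509] [2.1604 6.1648 2.0254]
```

View pics/v7.png

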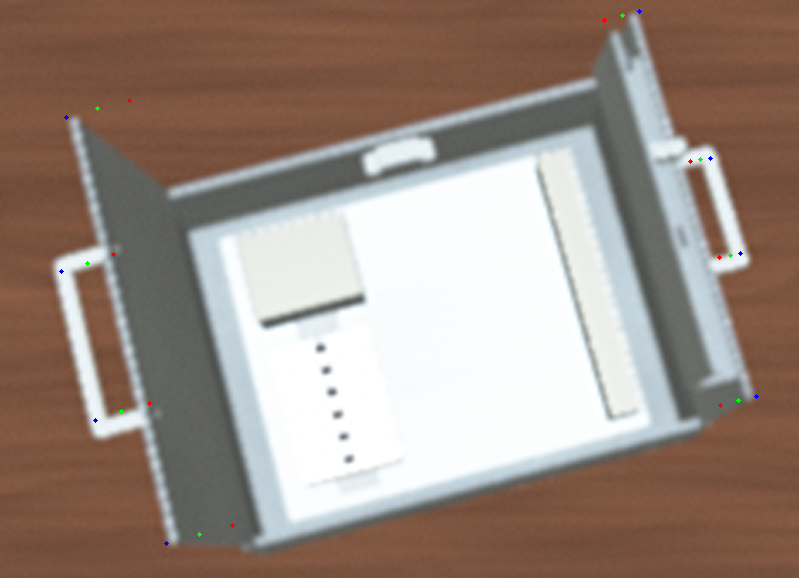

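Both doors stand at about 1.69 rad, since the blue 1.7 marks sit on the bar and leaf ends. Last come a check of the tab position and a settle check.

Call:
{"api": "servo_tool", "payload": {"commands": [0,0,0,0,0,0,0,0,0,0,0,0,0,0,0,0,0,0,0,0,0,0,0,0,0,0,0,0,0,0]}}

```text
t: 16.8
position: [0.623, -0.3129, 0.4265]
tool_rot: [[-0.967, -0.239, 0.09], [-0.152, 0.823, 0.548], [-0.205, 0.516, -0.832]]
contact_force: [0.3, -0.0, 0.4]
opening: 0.0257
finger_force: 0.0
```

```bash
python3 - <<'E'
from h import *
p=np.load('p.npy')
o=manip.get_obs(); print(o['t'],o['position'],o['contact_force'],o['joints'],np.abs(o['qd']).max())
T=vision.grab_frame('top')
for s in (0,.014,.03): print(s,(proj(T,box2w(p,pas(1.69,.162,-.004,.06-s)))-[195,150])*3.4)
E
```

```text
16.8 [ 0.623  -0.3129  0.4265] [ 0.3383 -0.011   0.4041] [ 0.9481  0.8792 -1.1148  0.6094  0.1931  1.9634  1.9282] 0.003841814007816101
0 [[671.4894 104.398 ]]
0.014 [[677.4093 123.8839]]
0.03 [[684.207  146.2589]]
```

Call:
{"api": "servo_tool", "payload": {"commands": [0,0,-0.02,-0.08,-0.02,0,0,0,-0.04,-0.16,-0.04,0,0,0,-0.05,-0.24,-0.06,0,0,0,-0.05,-0.3,-0.08,0,0,0,-0.05,-0.3,-0.08,0]}}

```text
t: 17.35
position: [0.6227, -0.3105, 0.3787]
tool_rot: [[-0.948, -0.273, 0.163], [-0.221, 0.935, 0.277], [-0.228, 0.227, -0.947]]
contact_force: [-0.3, 0.0, 0.7]
opening: 0.026
finger_force: 0.0
```

```bash
python3 - <<'E'
from h import *
o=manip.get_obs(); print(o['t'],o['position'],o['contact_force'],o['joints'],np.abs(o['qd']).max())
E
```

```text
17.35 [ 0.6227 -0.3105  0.3787] [-0.2738  0.0486  0.7424] [ 1.032   0.7261 -1.0967  1.0105  0.3341  1.5906  1.9692] 0.07189836196202136
```

Call:
{"api": "servo_tool", "payload": {"commands": [0,0,0,0,0,0,0,0,0,0,0,0,0,0,0,0,0,0]}}

```text
t: 17.65
position: [0.623, -0.3136, 0.3763]
tool_rot: [[-0.95, -0.268, 0.162], [-0.216, 0.935, 0.28], [-0.226, 0.231, -0.946]]
contact_force: [-0.7, -0.1, -0.7]
opening: 0.0262
finger_force: 0.0
```

```bash
python3 -c "
from rig import job; print(job.job_done())"
```

```text
the job is handed in; nothing more can be done
None
```

The job is handed in at about 17.7 s: both doors stand open at about 1.69 rad, the bolt is back at its stop and the arm is clear, but joint 6 briefly read 1.9634 against its 1.96 limit while backing away, and the final look didn't fully confirm the loose items (spray can and driver least clear), though the arm never came near them.

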